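Draw the tool-box tray home and fetch the thread reel from under it

ROBOT

A 6-joint arm with a two-finger parallel gripper is mounted at the origin on the work surface. World frame = base frame: x ahead of the robot, y to its left, z up, the work surface at z = 0. Lengths are in m, angles in rad, forces in N, time in s.
With the tool pointing down it reaches from about 0.35 to 0.925 m from the base axis. Payload 6.4 kg.
Tool frame: the origin (TCP) lies on the front face of the gripper's body, between the roots of the fingers; the fingertips stand 97 mm ahead of it and the grasp point (between the pads) lies 78 mm ahead of it (grip_point_offset is the x of the grasp point in the tool frame, in m); x points along the fingers, y is the direction in which the jaws open and shut, and the axes are right-handed (so a half turn about x gives the same grasp; the last joint's range is limited). The gripper opens to 94 mm and grips with 3 to 60 N. Pads are 16 mm wide; open, the fingers measure 119 mm over their backs; the gripper's body (75 mm by 177 mm) begins 78 mm behind the grasp point.
Start: joints at [-1.279, 0.245, 1.558, -0, 1.339, -0.174], TCP at [0.292, -0.581, 0.303] pointing down, gripper open.
Joint ranges: [-3.13, 3.13], [-1.02, 2.26], [0.13, 2.54], [-0.95, 4.09], [0.21, 2.88], [-2.74, 2.74]. Speed limits (rad/s): [2.57, 2.57, 3.14, 3.14, 3.14, 3.14].

INTERFACE

Orientations are given as a rotation vector (axis times angle).
In Python, from cell import get_obs, read_camera, job_done, grip_point_offset gives the robot as it stands.
- The arm moves only by the tool drive_tool, never from a script. Its arguments are lists of equal length, an entry for each row: "jaw": the opening, from 0 (shut) to 1 (fully open); "dp": the shift along the tool's x, y, z in cm, a list of three; "spin": the turn about the tool's x in degrees. A call has 1 to 5 rows; each row is the pose to reach, as a shift and turn from the pose commanded when the call began, along the tool's axes at that moment; what a row does not reach only later rows make up. A row lasts 1/8 s, in which the tool goes at most 62.5 mm and 10.7 degrees, less where a joint would pass 70% of its speed; a pose out of reach is approached as far as the arm can. A call with a gripper value outside its range is refused whole. The fingers move at their own pace and stop on an object; "force" is the grip in N (left out, the last holds). Time passes only in rows, so rows that repeat a pose let the fingers close. It gives the time, the measured TCP pose, the force and the opening at its end, in the units of the state.
- get_obs(): the state, without advancing time (a new reading comes with each control period).
- read_camera(name): name is "side" or "top" or "wrist"; returns a dict with "pixels" (480x640x3 uint8, red, green, blue), "camera_matrix" (3x3 intrinsics, pixels), "pose" (4x4, takes a point from camera to world coordinates). Camera axes: x right, y up, looking along -z (the intrinsics and any distortion apply to the point x, -y, -z); pixel columns grow to the right and rows downward; lengths in m; the calibration is good to about 2 mm. The wrist camera is an equidistant fisheye: a pixel r from the principal point sees the ray r / f radians off the axis. A picture is of the moment at which its call begins. There is no depth.
- job_done(): hands the job in, once; it reports no verdict.
The state is a dict: "time": time; "joint_positions": joint angles; "joint_vel": joint speeds; "joint_torque": joint torques, N m; "tcp_pos": TCP position; "tcp_rot": TCP orientation; "wrist_force": force on the tool from outside, world axes, zero at the start; "ft_torque": the same for the moment, N m; "width": finger opening in m.
Only numpy, scipy, OpenCV 4.12 (cv2) and the standard library are available. Lean on these libraries where they do the work, as an engineer would, in place of code of your own. Each camera call takes 0.05 s, during which the arm holds its last target. There are 200 camera calls.

TASK

The reel of waxed thread lies in the bottom of the tool box, partly under the sliding tray. Hook a fingertip behind the tray's far edge and draw the tray gently towards the front of the box until both side catches spring out behind it, without forcing it against the end stop, lifting it off its runners or knocking over the spools standing in it. Then take the reel out and set it all the way down on the empty pin of the thread stand, leaving the mug where it is.

Things in the scene. Friction and masses are not known exactly. Their poses are not given: they have to be found in the camera images.
- box: Open-topped plywood tool box, fixed to the bench, 360 long (x) x 200 wide (y) x 84 mm high, walls 10 mm, floor 8 mm thick. Origin: centre of its underside; x runs along its length to the far wall, the front wall (-x) faces the robot, z up. Screwed into it through slots is a wooden frame: runners 10 mm wide along both long walls, tops 50 mm above the origin, and a cross bar at the front.
- tray: Wooden tray lying loose on the runners, slides along the box's x (1.5 mm play a side), 150 (x) x 177 (y) x 32 mm high. Origin: centre of its underside, axes as the box. Far 50 mm: cork pin cushion, 4 mm below the rim; near part: 3 open compartments with a spool each. About 0.4 kg loaded; sliding takes 1.5 to 5 N. 50 to 85 mm of open space behind it at the start.
- tray_lip (a point): Middle of the tray's far edge, on its flat upright outer face, at rim height (32 mm above the tray's underside). This face comes home between 17 mm in front of and 14 mm behind the box's origin: the frame's place in its slots varies and is not measured. The last 2 mm squeeze a rubber buffer (1.8 N/mm), then the catches spring out; 1 mm further the cross bar stops it hard.
- catch_left (a joint): Sprung brass tongue in the left (+y) long wall, 10 mm long (x), sticking out 6 mm when free; it moves with the frame and lies just behind the far corner of the tray when that is home. Value in m: 0 = sprung out, 0.003 to 0.006 = pressed into the wall by the tray's side. Under 0.0015 with the tray in front of it: engaged.
- catch_right (a joint): The same tongue in the right (-y) long wall.
- reel: Reel of brown waxed thread with wooden flanges, standing upright on the floor of the box, 48 mm across, 36 mm high, through bore 14 mm. Origin: centre of its underside, z along the bore.
- stand_pin (a point): Foot of the empty pin of the fixed two-pin thread stand, on the top face of its dark wooden base (170 x 80 mm, 15 mm thick). The point's x runs along the base to the other pin, 90 mm away, which carries a spool 34 mm across and 50 mm high. Pins are 7 mm thick and rise 59 mm above the base.
- spool_a: Black thread spool, 26 mm across, 38 mm high, standing loose in the tray's left compartment. Origin: centre of its underside.
- spool_b: The same in the middle compartment.
- spool_c: The same in the right compartment.
- mug: White mug, 82 mm across, 95 mm high, on the bench on the other side of the box from the stand. Origin: centre of its underside.

How it is judged:
On the way, in this order (a step that is already met when the one before it is completed fails the run):
1. a fingertip bears on the outer face of the tray's far edge, from behind it (contact force between the fingers and tray above 0.7 N and x of the grasp point in the frame of tray above 0.074 m and x of tray in the frame of box above -0.05 m), for 0.1 s.
2. the tray is home and both catches have sprung out behind it (value of joint each of catch_left, catch_right below 0.0015 m and x of tray in the frame of box below -0.056 m), for 0.2 s.
3. the reel is lifted clear out of the box (z of reel in the frame of box above 0.088 m), for 0.1 s.
At the end, for the whole second after the job is handed in: The reel rests on the stand's empty pin, within 3 mm of the base, upright within 0.08 rad; the tray lies on its runners at the front of the box, both catches out behind it (each under 1.5 mm); the three spools stand upright in it within 0.2 rad (all of step 2 and horizontal distance between reel and stand_pin below 0.006 m and z of reel in the frame of stand_pin below 0.003 m and angle between reel's own z axis and vertical below 0.08 rad and linear speed of reel below 0.02 m/s and z of tray in the frame of box below 0.053 m and angle between each of spool_a, spool_b, spool_c's own z axis and vertical below 0.2 rad); the robot touches nothing.
It fails at once if the tray is pulled or forced against the end stop with more than 15 N (contact force between the fingers and tray above 15 N).
It fails at once if the tray is lifted more than 8 mm off its runners (z of tray in the frame of box above 0.058 m).
It fails at once if a spool in the tray is knocked over (angle between any of spool_a, spool_b, spool_c's own z axis and vertical above 0.7 rad).
It fails at once if the mug is moved more than 15 mm (distance of mug from where it was at the start of the episode above 0.015 m).
It also fails if it takes over 67 s, if anything falls off the work surface, if the arm or the gripper's body presses on something with over 40 N, if the wrist force passes 120 N, or if a joint passes its speed limit or range.

## Working session

There is one attempt and no reset: what is moved stays moved. The work goes in short steps, Python scripts to look and compute and a tool call to move; the robot and the scene stay as the last step left them, time stands still between calls to the robot, and variables do not carry over. Pictures are saved under pics/ and viewed, about 8 in all and at most 12, crops included, and the job is handed in when it is done.

Besides the shell and the picture viewer there is one more tool, called after "Request:" in YAML: its name, and indented under it one key for each argument. drive_tool: Moves the arm, as the interface text tells. Its arguments: {"type":"object","properties":{"jaw":{"type":"array","items":{"type":"number"}},"dp":{"type":"array","items":{"type":"array","items":{"type":"number"}}},"spin":{"type":"array","items":{"type":"number"}},"force":{"type":"number"}},"required":["jaw","dp","spin"]}

```bash
mkdir -p pics; ls
cat > h.py <<'E'
import numpy as np, cv2
from cell import get_obs, read_camera, job_done, grip_point_offset
from scipy.spatial.transform import Rotation as R
def snap(name, f):
    c=read_camera(name); cv2.imwrite('pics/'+f+'.png', c['pixels'][:,:,::-1]); np.savez('pics/'+f+'.npz',K=c['camera_matrix'],P=c['pose'],px=c['pixels']); return c
def load(f): 
    d=np.load('pics/'+f+'.npz'); return dict(camera_matrix=d['K'],pose=d['P'],pixels=d['px'])
def ray(c,u,v,fish=False):
    K=c['camera_matrix']; x=(u-K[0,2])/K[0,0]; y=(v-K[1,2])/K[1,1]
    if fish:
        r=np.hypot(x,y); s=np.sin(r)/max(r,1e-9); d=np.array([x*s,y*s,np.cos(r)])
    else: d=np.array([x,y,1.])
    d=np.array([d[0],-d[1],-d[2]]); P=c['pose']
    return P[:3,3], P[:3,:3]@d
def onz(c,u,v,z,fish=False):
    o,d=ray(c,u,v,fish); return o+d*(z-o[2])/d[2]
def proj(c,p,fish=False):
    P=c['pose'];K=c['camera_matrix']; q=P[:3,:3].T@(np.asarray(p)-P[:3,3]); q=np.array([q[0],-q[1],-q[2]])
    if fish:
        t=np.arctan2(np.hypot(q[0],q[1]),q[2]); n=np.hypot(q[0],q[1])+1e-12; a=q[:2]/n*t
    else: a=q[:2]/q[2]
    return K[0,0]*a[0]+K[0,2],K[1,1]*a[1]+K[1,2]
def state():
    o=get_obs(); Rm=R.from_rotvec(o['tcp_rot']).as_matrix(); print('t',o['time'],'tcp',np.round(o['tcp_pos'],4),'F',np.round(o['wrist_force'],2),'w',round(float(o['width']),4)); print(np.round(Rm,3)); return o,Rm
E
python3 - <<'E'
from h import *
state(); print(grip_point_offset)
for n in ['top','side','wrist']:
    c=snap(n,n+'0'); print(n,np.round(c['camera_matrix'],1).tolist(),np.round(c['pose'],3).tolist(), [k for k in c])
E
```

```text
pics
t 0.0 tcp [ 0.2918 -0.5803  0.3016] F [-0.64  1.18 -0.29] w 0.0939
[[-0.001  0.449 -0.893]
 [ 0.002 -0.893 -0.449]
 [-1.    -0.002 -0.   ]]
0.0784
top [[497.1, 0.0, 321.0], [0.0, 497.1, 234.0], [0.0, 0.0, 1.0]] [[0.012, 0.997, -0.082, 0.433], [-1.0, 0.01, -0.021, -0.002], [-0.02, 0.082, 0.996, 1.027], [0.0, 0.0, 0.0, 1.0]] ['pixels', 'camera_matrix', 'pose']
side [[494.6, 0.0, 317.2], [0.0, 494.6, 247.2], [0.0, 0.0, 1.0]] [[-0.998, 0.046, -0.031, 0.501], [-0.054, -0.694, 0.718, 0.724], [0.011, 0.719, 0.695, 0.775], [0.0, 0.0, 0.0, 1.0]] ['pixels', 'camera_matrix', 'pose']
wrist [[371.6, 0.0, 324.0], [0.0, 371.6, 233.1], [0.0, 0.0, 1.0]] [[0.449, 0.862, 0.234, 0.361], [-0.893, 0.434, 0.116, -0.546], [-0.002, -0.261, 0.965, 0.384], [0.0, 0.0, 0.0, 1.0]] ['pixels', 'camera_matrix', 'pose']
```

View pics/top0.png

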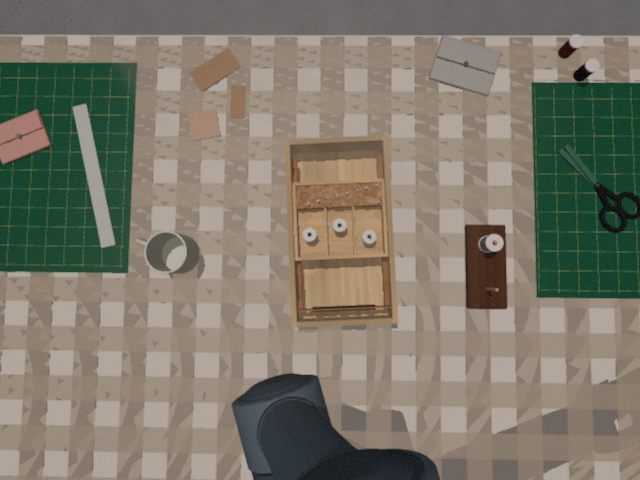

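View pics/side0.png

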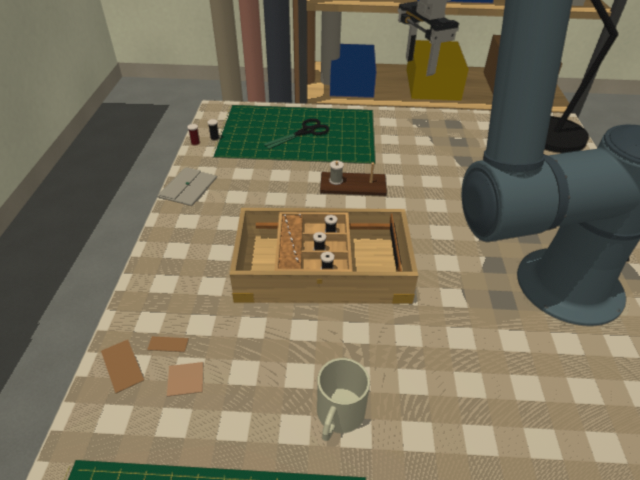

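Top view: box rim corners about (288,138), (387,136), (395,325), (296,328). The tray's far edge is at row ~183. Spools are at (310,234), (340,226), (369,237). The empty pin tip is at (493,290) and the loaded one at (492,243). The mug is at (170,252). The side view agrees. The reel isn't visible yet. Next I'll zoom in for corners.

Run:
```python
from h import *
c=load('top0'); im=c['pixels'][120:340,270:520,::-1]
cv2.imwrite('pics/topz.png',cv2.resize(im,None,fx=2.72,fy=2.72,interpolation=cv2.INTER_CUBIC)[:600])
```

```text
(no output)
```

View pics/topz.png

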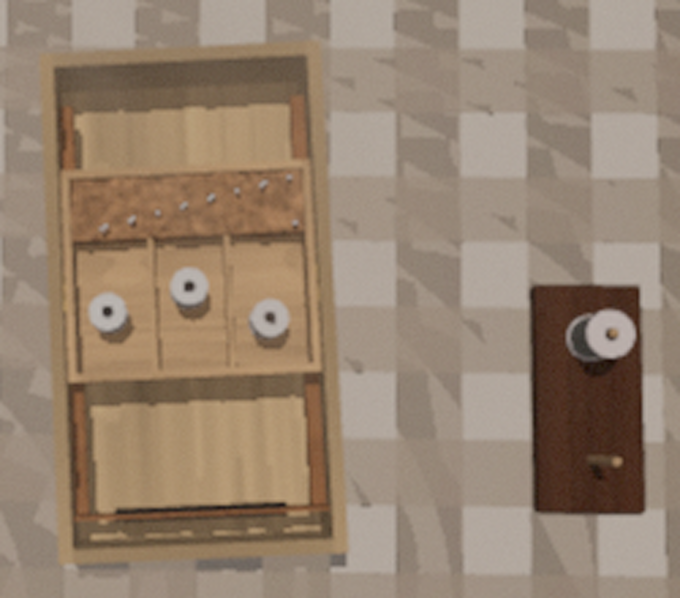

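Zoomed view: rim corners (41,58), (321,42), (347,552), (60,564). Tray far edge runs from (62,172) to (307,162) and the near edge ends at (70,383) and (322,372). Stand base corners are (532,286), (638,286), (643,512), (535,513), with the empty pin tip at (616,462) and its foot near (591,461).

Run:
```python
from h import *
c=load('top0')
def Z(x,y,z): return onz(c,270+x/2.72-.3,120+y/2.72-.3,z)
cs=[Z(x,y,.084) for x,y in [(41,58),(321,42),(347,552),(60,564)]]
FL,FR,NR,NL=cs
for p in cs: print(np.round(p,4))
print('sizes',[round(float(np.linalg.norm(a-b)),4) for a,b in [(FL,FR),(FR,NR),(NR,NL),(NL,FL)]])
cen=sum(cs)/4; ax=(FL+FR-NR-NL); yaw=np.arctan2(ax[1],ax[0]); ay=(FL+NL-FR-NR); print('box',np.round(cen,4),'yaw',np.degrees(yaw),np.degrees(np.arctan2(-ay[0],ay[1])))
X=np.array([np.cos(yaw),np.sin(yaw),0]);Y=np.array([-X[1],X[0],0])
for n,x,y,z in [('trayFL',62,172,.082),('trayFR',307,162,.082),('trayNL',70,383,.082),('trayNR',322,372,.082),('sa',109,312,.092),('sb',189,287,.092),('sc',270,319,.092)]:
    p=Z(x,y,z); print(n,np.round(p,4),'box',np.round([(p-cen)@X,(p-cen)@Y],4))
b=[Z(x,y,.015) for x,y in [(532,286),(638,286),(643,512),(535,513)]]
print('stand',[np.round(p[:2],4).tolist() for p in b],'c',np.round(sum(b)/4,4)); d=b[0]+b[1]-b[2]-b[3]; print('yaw',np.degrees(np.arctan2(d[1],d[0])),np.linalg.norm(d)/2)
print('tip',Z(616,462,.074),'foot',Z(591,461,.015),'spooltop ',Z(611,334,.065))
print('mug',onz(c,168,248,.095))
```

```text
[0.6903 0.0894 0.084 ]
[ 0.7031 -0.1094  0.084 ]
[ 0.3455 -0.1276  0.084 ]
[0.3346 0.0699 0.084 ]
sizes [0.1992, 0.3581, 0.1978, 0.3562]
box [ 0.5184 -0.0194  0.084 ] yaw 3.0281338199844416 3.4379019277307266
trayFL [0.6087 0.0733 0.082 ] box [0.0951 0.0878]
trayFR [ 0.6172 -0.0998  0.082 ] box [ 0.0945 -0.0855]
trayNL [0.4595 0.0652 0.082 ] box [-0.0544  0.0876]
trayNR [ 0.4691 -0.1105  0.082 ] box [-0.054  -0.0884]
sa [0.5087 0.0382 0.092 ] box [-0.0066  0.058 ]
sb [ 0.5267 -0.0172  0.092 ] box [0.0085 0.0018]
sc [ 0.505  -0.0734  0.092 ] box [-0.0162 -0.0533]
stand [[0.5377, -0.2748], [0.5385, -0.3535], [0.3712, -0.3542], [0.3694, -0.275]] c [ 0.4542 -0.3144  0.015 ]
yaw 0.15427216612950295 0.16780420714287198
tip [ 0.40910317 -0.31564156  0.074     ] foot [ 0.40811336 -0.31667813  0.015     ] spooltop  [ 0.49897464 -0.31658048  0.065     ]
mug [0.47994664 0.30559652 0.095     ]
```

Everything agrees with the given sizes. Box is at (0.518,-0.019) with yaw ≈3.2°, tray lip at box x≈0.095, pin at (0.4085,-0.316). Next I'll move above the gap behind the tray at (0.648,-0.012).

Request:
drive_tool:
  jaw: [0.5,0.5,0.5,0.5,0.5]
  dp:
    - [0,-2.3,-3.8]
    - [0,-4.6,-7.6]
    - [0,-6.9,-11.4]
    - [0,-9.2,-15.2]
    - [0,-11.6,-19.1]
  spin: [0,0,0,0,0]
  force: 10

```text
time: 0.78
tcp_pos: [0.411, -0.3899, 0.3024]
tcp_rot: [1.962, 0.466, -1.963]
wrist_force: [0.0, -1.1, -0.5]
width: 0.0486
```

Request:
drive_tool:
  jaw: [0.5,0.5,0.5,0.5,0.5]
  dp:
    - [0,-2.3,-3.8]
    - [0,-4.6,-7.6]
    - [0,-6.9,-11.4]
    - [0,-9.2,-15.2]
    - [0,-11.6,-19.1]
  spin: [0,0,0,0,0]

```text
time: 1.4
tcp_pos: [0.5295, -0.2005, 0.3024]
tcp_rot: [1.962, 0.466, -1.963]
wrist_force: [-0.3, 0.6, 0.3]
width: 0.0471
```

Request:
drive_tool:
  jaw: [0.5,0.5,0.5,0.5,0.5]
  dp:
    - [0,-2.3,-3.8]
    - [0,-4.6,-7.6]
    - [0,-6.9,-11.4]
    - [0,-9.2,-15.2]
    - [0,-11.5,-19.1]
  spin: [4.7,9.4,14.1,18.8,23.5]

```text
time: 2.02
tcp_pos: [0.6485, -0.012, 0.3023]
tcp_rot: [2.194, 0.058, -2.195]
wrist_force: [0.4, -0.7, -0.0]
width: 0.0474
```

Run:
```python
from h import *
state(); c=snap('wrist','w1'); state()
```

```text
t 2.025 tcp [ 0.6485 -0.012   0.3023] F [ 0.43 -0.7  -0.03] w 0.0474
[[-0.001  0.053 -0.999]
 [ 0.    -0.999 -0.053]
 [-1.    -0.     0.001]]
t 2.075 tcp [ 0.6501 -0.0081  0.3022] F [-1.22  1.6  -0.23] w 0.0469
[[ 0.001  0.055 -0.999]
 [ 0.003 -0.998 -0.055]
 [-1.    -0.003 -0.001]]
```

View pics/w1.png

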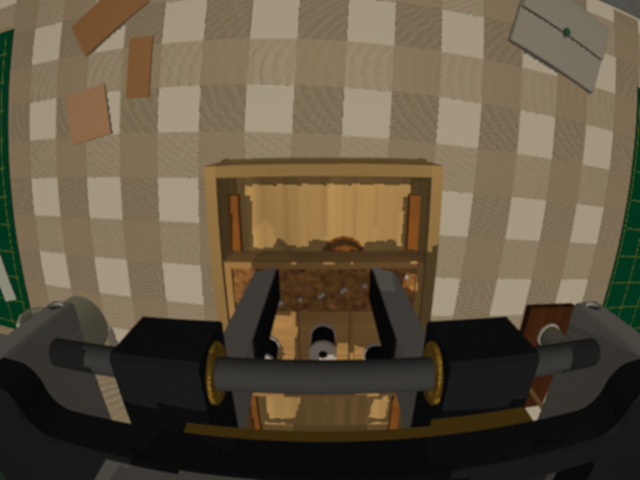

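The wrist view shows the box's far wall at row ~163, the tray's far edge at row ~252 and a sliver of the reel at (345,240). I'll check positions from it.

Run:
```python
from h import *
c=load('w1'); cen=np.array([.5184,-.0194,0]); t=np.radians(3.2); X=np.array([np.cos(t),np.sin(t),0]);Y=np.array([-X[1],X[0],0])
for n,u,v,z in [('lipL',228,251,.082),('lipM',322,251,.082),('lipR',432,252,.082),('reeledge',345,236,.044),('wallL',205,165,.084),('wallR',441,165,.084)]:
    p=onz(c,u,v,z,True); print(n,np.round(p,4),np.round([(p-cen)@X,(p-cen)@Y],4))
o,Rm=state(); g=np.array(o['tcp_pos'])+Rm[:,0]*.0784; print('grip box',[(g-cen)@X,(g-cen)@Y])
```

```text
lipL [0.6227 0.0709 0.082 ] [0.1092 0.0843]
lipM [ 0.6275 -0.0114  0.082 ] [0.1093 0.0019]
lipR [ 0.6312 -0.1083  0.082 ] [ 0.1077 -0.095 ]
reeledge [ 0.6313 -0.0329  0.044 ] [ 0.112  -0.0198]
wallL [0.6975 0.0902 0.084 ] [0.185  0.0994]
wallR [ 0.7079 -0.1065  0.084 ] [ 0.1844 -0.0976]
t 2.075 tcp [ 0.6501 -0.0081  0.3022] F [-1.22  1.6  -0.23] w 0.0469
[[ 0.001  0.055 -0.999]
 [ 0.003 -0.998 -0.055]
 [-1.    -0.003 -0.001]]
grip box [np.float64(0.13220273532102325), np.float64(0.004169398844085277)]
```

Request:
drive_tool:
  jaw: [0.5,0.5,0.5,0.5,0.5]
  dp:
    - [2.5,0,0]
    - [5.5,0,0]
    - [8.5,0,0]
    - [10,0,0]
    - [10,0,0]
  spin: [0,0,0,0,0]

```text
time: 2.7
tcp_pos: [0.6475, -0.0134, 0.2015]
tcp_rot: [2.191, 0.062, -2.196]
wrist_force: [0.2, -0.2, 0.1]
width: 0.047
```

Request:
drive_tool:
  jaw: [0.5,0.5,0.5,0.5,0.5]
  dp:
    - [1.5,0,0]
    - [3,0,0]
    - [4.4,0,0]
    - [4.4,0,0]
    - [4.4,0,0]
  spin: [0,0,0,0,0]

```text
time: 3.32
tcp_pos: [0.6483, -0.0134, 0.1589]
tcp_rot: [2.194, 0.061, -2.193]
wrist_force: [-0.5, -0.2, -0.0]
width: 0.047
```

Run:
```python
from h import *
state(); c=snap('wrist','w2'); state()
```

```text
t 3.325 tcp [ 0.6483 -0.0134  0.1589] F [-0.5  -0.15 -0.01] w 0.047
[[ 0.     0.056 -0.998]
 [-0.    -0.998 -0.056]
 [-1.     0.    -0.   ]]
t 3.375 tcp [ 0.6484 -0.0134  0.1592] F [ 0.01 -0.39  0.05] w 0.0469
[[ 0.001  0.056 -0.998]
 [-0.    -0.998 -0.056]
 [-1.     0.    -0.001]]
```

View pics/w2.png

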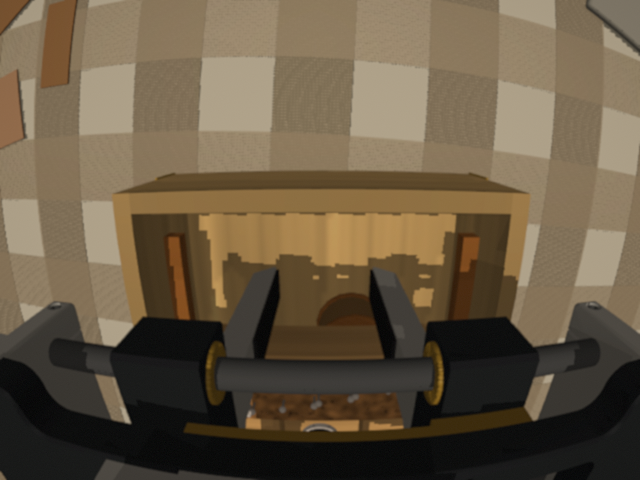

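The fingers are in the gap behind the tray and clear of the reel, whose flange is at (348,305). I'll pull along tool +z until contact.

Request:
drive_tool:
  jaw: [0.5,0.5,0.5,0.5,0.5]
  dp:
    - [0,0,0.4]
    - [0,0,0.8]
    - [0,0,1.2]
    - [0,0,1.6]
    - [0,0,1.6]
  spin: [0,0,0,0,0]

```text
time: 4.0
tcp_pos: [0.6318, -0.0143, 0.1586]
tcp_rot: [2.193, 0.061, -2.193]
wrist_force: [-0.4, -0.1, 0.2]
width: 0.0468
```

Request:
drive_tool:
  jaw: [0.5,0.5,0.5,0.5,0.5]
  dp:
    - [0,0,0.2]
    - [0,0,0.4]
    - [0,0,0.6]
    - [0,0,0.8]
    - [0,0,1.0]
  spin: [0,0,0,0,0]

```text
time: 4.62
tcp_pos: [0.6223, -0.0148, 0.1587]
tcp_rot: [2.194, 0.061, -2.192]
wrist_force: [2.3, -0.1, -1.7]
width: 0.0471
```

Request:
drive_tool:
  jaw: [0.5,0.5,0.5,0.5,0.5]
  dp:
    - [0,0,0.2]
    - [0,0,0.4]
    - [0,0,0.6]
    - [0,0,0.8]
    - [0,0,1.0]
  spin: [0,0,0,0,0]

```text
time: 5.25
tcp_pos: [0.612, -0.0154, 0.1587]
tcp_rot: [2.193, 0.061, -2.193]
wrist_force: [3.2, 0.8, -1.7]
width: 0.047
```

Contact at about 2.5–3 N, and the tray is moving. I have about 60 mm of sure travel left before the earliest home position, so I'll go a bit faster to there.

Request:
drive_tool:
  jaw: [0.5,0.5,0.5,0.5,0.5]
  dp:
    - [0,0,0.3]
    - [0,0,0.7]
    - [0,0,1.1]
    - [0,0,1.5]
    - [0,0,1.9]
  spin: [0,0,0,0,0]

```text
time: 5.88
tcp_pos: [0.5928, -0.0164, 0.1586]
tcp_rot: [2.193, 0.061, -2.193]
wrist_force: [2.1, 0.0, -1.5]
width: 0.0468
```

Request:
drive_tool:
  jaw: [0.5,0.5,0.5,0.5,0.5]
  dp:
    - [0,0,0.4]
    - [0,0,0.8]
    - [0,0,1.2]
    - [0,0,1.6]
    - [0,0,2.0]
  spin: [0,0,0,0,0]

```text
time: 6.5
tcp_pos: [0.5729, -0.0176, 0.1587]
tcp_rot: [2.193, 0.061, -2.193]
wrist_force: [2.7, -0.5, -2.0]
width: 0.0472
```

Request:
drive_tool:
  jaw: [0.5,0.5,0.5,0.5,0.5]
  dp:
    - [0,0,0.4]
    - [0,0,0.8]
    - [0,0,1.2]
    - [0,0,1.5]
    - [0,0,1.7]
  spin: [0,0,0,0,0]

```text
time: 7.12
tcp_pos: [0.556, -0.0185, 0.1587]
tcp_rot: [2.193, 0.061, -2.193]
wrist_force: [2.5, 0.6, -3.0]
width: 0.0468
```

Run:
```python
from h import *
c=snap('top','t2'); im=c['pixels'][120:340,270:520,::-1]
cv2.imwrite('pics/topz2.png',cv2.resize(im,None,fx=2.72,fy=2.72,interpolation=cv2.INTER_CUBIC)[:600])
o,_=state(); cen=np.array([.5184,-.0194]); t=np.radians(3.2);X=np.array([np.cos(t),np.sin(t)]);print((np.array(o['tcp_pos'])[:2]-cen)@X)
```

```text
t 7.175 tcp [ 0.5558 -0.0185  0.1587] F [ 1.47  0.08 -0.77] w 0.0467
[[-0.     0.056 -0.998]
 [ 0.    -0.998 -0.056]
 [-1.    -0.     0.   ]]
0.03743991183873252
```

View pics/topz2.png

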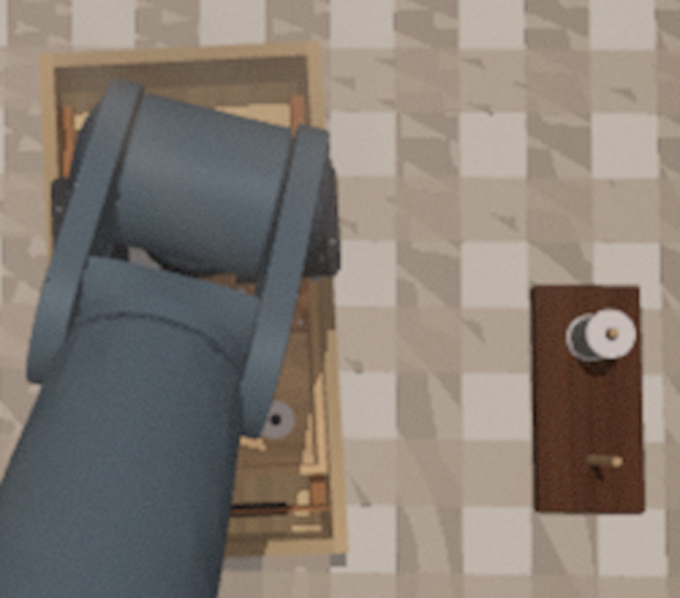

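Run:
```python
from h import *
c=load('top0'); cen=np.array([.5184,-.0194,0]); t=np.radians(3.2);X=np.array([np.cos(t),np.sin(t),0])
for y in (506,510,514,518,522):
  print(y,[round(float((onz(c,270+200/2.72-.3,120+y/2.72-.3,z)-cen)@X),4) for z in (.05,.06,.07,.08)])
```

```text
506 [-0.1452, -0.1445, -0.1439, -0.1433]
510 [-0.148, -0.1473, -0.1467, -0.146]
514 [-0.1508, -0.1502, -0.1495, -0.1488]
518 [-0.1537, -0.153, -0.1522, -0.1515]
522 [-0.1565, -0.1558, -0.155, -0.1543]
```

The near tray edge is now at zoomed row ~474 and the black buffer at ~508, so about 24 mm remain to the buffer. I'll move 14 mm, then make small steps.

Request:
drive_tool:
  jaw: [0.5,0.5,0.5,0.5,0.5]
  dp:
    - [0,0,0.2]
    - [0,0,0.4]
    - [0,0,0.6]
    - [0,0,0.8]
    - [0,0,1.0]
  spin: [0,0,0,0,0]

```text
time: 7.8
tcp_pos: [0.5461, -0.0191, 0.1587]
tcp_rot: [2.193, 0.061, -2.193]
wrist_force: [3.2, 0.6, -1.1]
width: 0.0472
```

Request:
drive_tool:
  jaw: [0.5,0.5,0.5,0.5,0.5]
  dp:
    - [0,0,0.1]
    - [0,0,0.2]
    - [0,0,0.3]
    - [0,0,0.4]
    - [0,0,0.4]
  spin: [0,0,0,0,0]

```text
time: 8.43
tcp_pos: [0.5421, -0.0193, 0.1587]
tcp_rot: [2.193, 0.061, -2.193]
wrist_force: [3.0, 0.0, -0.4]
width: 0.0472
```

Request:
drive_tool:
  jaw: [0.5,0.5,0.5,0.5,0.5]
  dp:
    - [0,0,0.05]
    - [0,0,0.1]
    - [0,0,0.15]
    - [0,0,0.2]
    - [0,0,0.2]
  spin: [0,0,0,0,0]

```text
time: 9.05
tcp_pos: [0.5402, -0.0194, 0.1586]
tcp_rot: [2.193, 0.061, -2.193]
wrist_force: [2.9, 0.3, -0.5]
width: 0.0468
```

Run:
```python
from h import *
c=snap('side','s2'); im=c['pixels'][190:320,210:440,::-1]
cv2.imwrite('pics/s2z.png',cv2.resize(im,None,fx=3.4,fy=3.4,interpolation=cv2.INTER_CUBIC)); snap('wrist','w3'); state()
```

```text
t 9.15 tcp [ 0.5402 -0.0194  0.1587] F [ 2.87  0.02 -0.44] w 0.0467
[[-0.     0.056 -0.998]
 [ 0.    -0.998 -0.056]
 [-1.    -0.     0.   ]]
```

View pics/s2z.png

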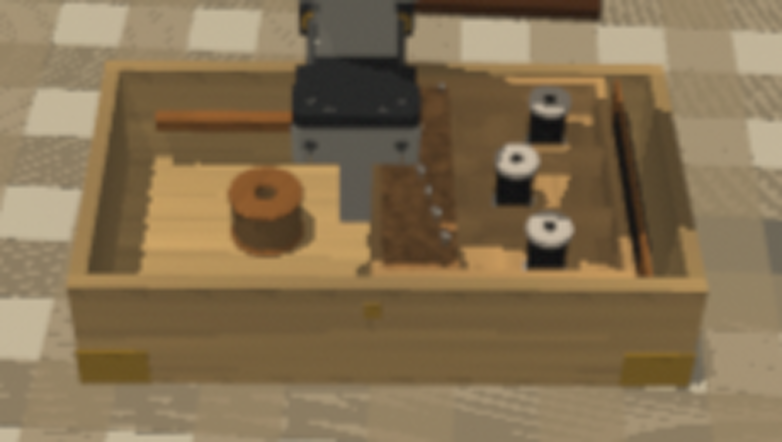

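The side view shows the reel fully exposed, with its top at zoomed (266,190). All spools are standing. The tray is ~10 mm short of the cross bar. I'll continue in small steps.

Request:
drive_tool:
  jaw: [0.5,0.5,0.5,0.5,0.5]
  dp:
    - [0,0,0.1]
    - [0,0,0.2]
    - [0,0,0.3]
    - [0,0,0.4]
    - [0,0,0.4]
  spin: [0,0,0,0,0]

```text
time: 9.78
tcp_pos: [0.5361, -0.0196, 0.1587]
tcp_rot: [2.193, 0.061, -2.193]
wrist_force: [2.8, -0.2, -0.5]
width: 0.0467
```

Request:
drive_tool:
  jaw: [0.5,0.5,0.5,0.5,0.5]
  dp:
    - [0,0,0.05]
    - [0,0,0.1]
    - [0,0,0.15]
    - [0,0,0.2]
    - [0,0,0.2]
  spin: [0,0,0,0,0]

```text
time: 10.4
tcp_pos: [0.5343, -0.0197, 0.1587]
tcp_rot: [2.193, 0.061, -2.193]
wrist_force: [4.1, 1.2, -2.3]
width: 0.0472
```

Request:
drive_tool:
  jaw: [0.5,0.5,0.5,0.5]
  dp:
    - [0,0,0.03]
    - [0,0,0.07]
    - [0,0,0.1]
    - [0,0,0.1]
  spin: [0,0,0,0]

```text
time: 10.9
tcp_pos: [0.5334, -0.0198, 0.1587]
tcp_rot: [2.194, 0.061, -2.192]
wrist_force: [4.0, 0.4, -1.7]
width: 0.047
```

Request:
drive_tool:
  jaw: [0.5,0.5,0.5,0.5]
  dp:
    - [0,0,0.03]
    - [0,0,0.07]
    - [0,0,0.1]
    - [0,0,0.1]
  spin: [0,0,0,0]

```text
time: 11.4
tcp_pos: [0.5329, -0.0199, 0.1591]
tcp_rot: [2.196, 0.061, -2.191]
wrist_force: [6.5, 1.0, -2.0]
width: 0.0467
```

Request:
drive_tool:
  jaw: [0.5,0.5,0.5]
  dp:
    - [0,0,0.02]
    - [0,0,0.04]
    - [0,0,0.04]
  spin: [0,0,0]

```text
time: 11.78
tcp_pos: [0.5328, -0.0198, 0.1592]
tcp_rot: [2.197, 0.061, -2.19]
wrist_force: [7.5, 1.5, -2.1]
width: 0.0468
```

Run:
```python
from h import *
for i in range(4): read_camera('side') if i<3 else 0; o=get_obs(); print(np.round(o['wrist_force'],2),np.round(o['tcp_pos'],4))
c=snap('side','s3'); im=c['pixels'][195:300,290:400,::-1]
cv2.imwrite('pics/s3z.png',cv2.resize(im,None,fx=5.5,fy=5.5,interpolation=cv2.INTER_CUBIC))
```

```text
[ 7.69  0.77 -2.26] [ 0.5328 -0.0198  0.1593]
[ 7.59  1.31 -2.66] [ 0.5328 -0.0198  0.1593]
[ 7.25  0.37 -2.03] [ 0.5328 -0.0198  0.1592]
[ 7.25  0.37 -2.03] [ 0.5328 -0.0198  0.1592]
```

View pics/s3z.png

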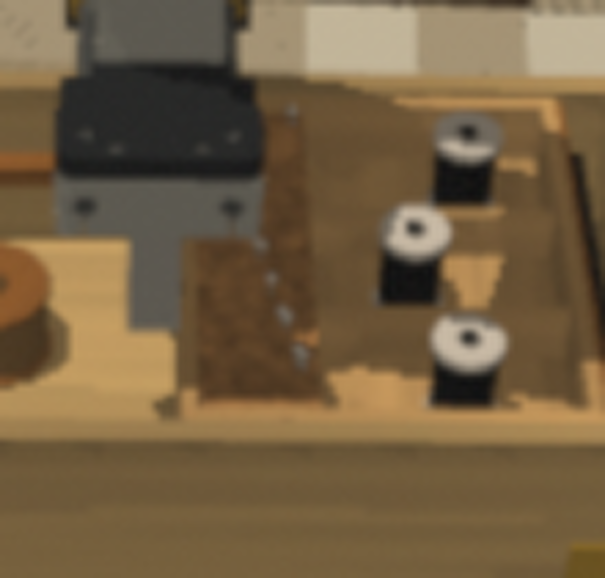

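Force is ~7.4 N and steady. A brass catch shows at (165,405) in the crop, just behind the tray's left corner (182,410). I'll check both sides with the wrist camera.

Run:
```python
from h import *
a=snap('wrist','w4'); cen=np.array([.5184,-.0194,0]); t=np.radians(3.2);X=np.array([np.cos(t),np.sin(t),0]);Y=np.array([-X[1],X[0],0])
for y in (.09,-.09): print(proj(a,cen+X*.012+Y*y+[0,0,.066],True))
b=load('w3')
im=np.vstack([np.hstack([k['pixels'][230:360,120:280],k['pixels'][230:360,370:530]]) for k in (b,a)])[:,:,::-1]
cv2.imwrite('pics/w4z.png',cv2.resize(im,None,fx=2.3,fy=2.3,interpolation=cv2.INTER_CUBIC))
```

```text
(np.float64(159.180526723106), np.float64(289.1162836549494))
(np.float64(484.89876928145435), np.float64(289.2095586138122))
```

View pics/w4z.png

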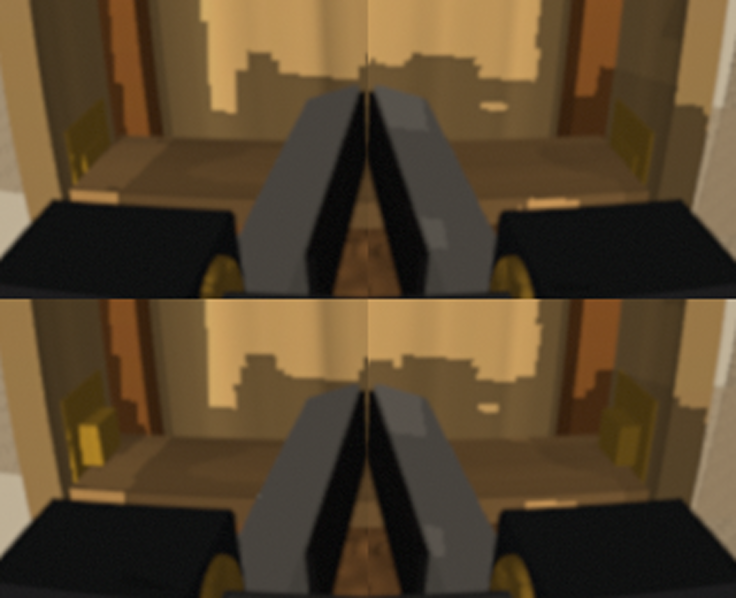

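Comparing before (top) and after (bottom), both brass tongues now stick out behind the tray. The tray is home, so I'll back off and go up, then measure the reel.

Request:
drive_tool:
  jaw: [0.5,0.5,0.5,0.5]
  dp:
    - [0,0,-0.5]
    - [0,0,-1.5]
    - [0,0,-2.5]
    - [0,0,-2.5]
  spin: [0,0,0,0]

```text
time: 12.52
tcp_pos: [0.5573, -0.0185, 0.1585]
tcp_rot: [2.192, 0.061, -2.194]
wrist_force: [-0.2, -0.3, 0.6]
width: 0.0474
```

Request:
drive_tool:
  jaw: [1,1,1,1,1]
  dp:
    - [-2,0,0]
    - [-5,0,0]
    - [-8,0,0]
    - [-9,0,0]
    - [-9,0,0]
  spin: [0,0,0,0,0]

```text
time: 13.15
tcp_pos: [0.5568, -0.0185, 0.2486]
tcp_rot: [2.193, 0.061, -2.193]
wrist_force: [-0.8, -0.1, -0.6]
width: 0.0925
```

Run:
```python
from h import *
o,Rm=state()
c=snap('side','s4'); w=snap('wrist','w5'); w5=w['pixels']
hs=cv2.cvtColor(w5,cv2.COLOR_RGB2HSV)
s=load('s2')
p=onz(s,210+266/3.4-.3,190+190/3.4-.3,.044); print('reel from side',p, 'wrist px',proj(w,p,True))
cv2.imwrite('pics/w5z.png',np.vstack([cv2.resize(w5[130:400,170:490,::-1],(800,600))]))
```

```text
t 13.15 tcp [ 0.5568 -0.0185  0.2486] F [-0.79 -0.08 -0.64] w 0.0925
[[ 0.     0.056 -0.998]
 [-0.    -0.998 -0.056]
 [-1.     0.    -0.   ]]
reel from side [ 0.59640326 -0.03187331  0.044     ] wrist px (np.float64(344.45154045938483), np.float64(183.18603613304504))
```

View pics/w5z.png

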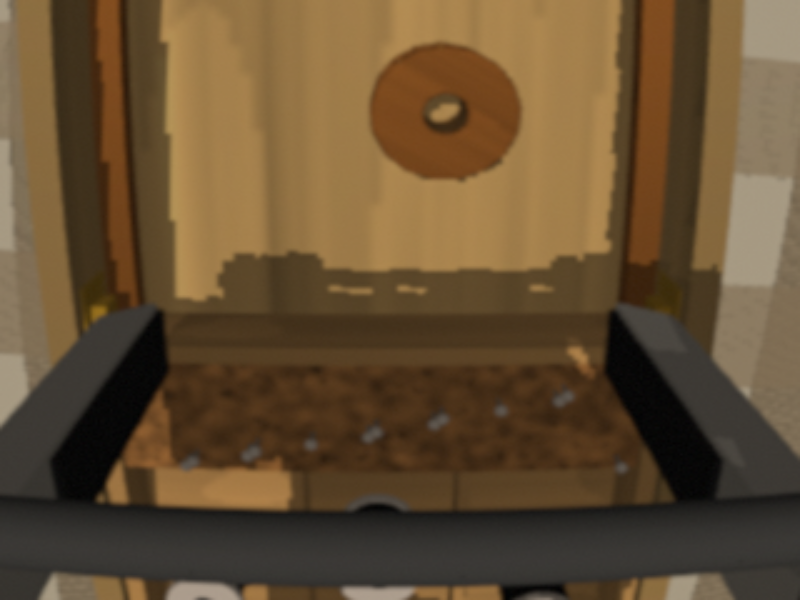

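The wrist view shows the reel top centred at crop (445,110), and both catches are still out at (98,305) and (665,300).

Run:
```python
from h import *
w=load('w5'); k=(w['pixels'].astype(int)); m=((k[:,:,0]-k[:,:,2]>50)&(k[:,:,0]<150)).astype(np.uint8)
m[:140]=0;m[215:]=0;m[:,:305]=0;m[:,395:]=0
cn=max(cv2.findContours(m,0,2)[0],key=cv2.contourArea); print(cv2.fitEllipse(cn))
p0=onz(w,348,179.5,.044,True);print('click',p0)
pts=np.array([onz(w,q[0][0],q[0][1],.044,True)[:2] for q in cn],np.float32); print(cv2.minEnclosingCircle(pts),pts.min(0),pts.max(0))
o,Rm=state(); 
ps=onz(load('s2'),210+266/3.4-.3,190+190/3.4-.3,.044)
for p in (p0,ps):
  d=np.array([p[0],p[1],.033])-(np.array(o['tcp_pos'])+Rm[:,0]*.0784); print('move tool xyz cm',np.round(Rm.T@d*100,2))
```

```text
((347.245361328125, 179.9785614013672), (61.03388595581055, 63.243106842041016), 136.9785614013672)
click [ 0.59945286 -0.03443137  0.044     ]
((0.5987165570259094, -0.034164801239967346), 0.025342324748635292) [ 0.5747818  -0.05830559] [ 0.62374854 -0.01022323]
t 13.25 tcp [ 0.5561 -0.0183  0.2472] F [-1.87 -0.09 -0.48] w 0.0938
[[-0.002  0.056 -0.998]
 [ 0.001 -0.998 -0.056]
 [-1.    -0.001  0.002]]
move tool xyz cm [13.57  1.87 -4.29]
move tool xyz cm [13.57  1.59 -4.  ]
```

Reel at (0.598,-0.0335); the measured outer radius of 25 mm matches. I'll move above it, narrow the jaw to 70 mm so it clears the runner, and descend.

Request:
drive_tool:
  jaw: [0.75,0.75,0.75,0.75,0.75]
  dp:
    - [0,1.0,-2.0]
    - [0,1.75,-4.1]
    - [2,1.75,-4.1]
    - [5,1.75,-4.1]
    - [7,1.75,-4.1]
  spin: [0,0,0,0,0]

```text
time: 13.88
tcp_pos: [0.5965, -0.033, 0.1748]
tcp_rot: [2.188, 0.063, -2.2]
wrist_force: [0.2, -0.3, 0.3]
width: 0.0708
```

Run:
```python
from h import *
o,Rm=state()
w=snap('wrist','w6'); print('reel px exp',proj(w,[.598,-.0335,.044],True))
k=(w['pixels'].astype(int)); m=((k[:,:,0]-k[:,:,2]>50)&(k[:,:,0]<150)).astype(np.uint8); m[300:]=0
for cn in cv2.findContours(m,0,2)[0]:
  if cv2.contourArea(cn)>800: print(cv2.contourArea(cn),cv2.boundingRect(cn),cv2.fitEllipse(cn)[0])
```

```text
t 13.875 tcp [ 0.5965 -0.033   0.1748] F [ 0.25 -0.32  0.32] w 0.0708
[[-0.005  0.056 -0.998]
 [ 0.001 -0.998 -0.056]
 [-1.    -0.002  0.005]]
reel px exp (np.float64(325.3713358956274), np.float64(260.17542481594825))
2162.5 (144, 141, 30, 159) (156.9114990234375, 217.1515655517578)
2538.0 (425, 137, 26, 160) (437.16064453125, 206.65948486328125)
17273.0 (169, 104, 263, 196) (296.57293701171875, 191.77413940429688)
855.5 (112, 76, 367, 224) (295.1854553222656, 197.00531005859375)
```

Request:
drive_tool:
  jaw: [0.75,0.75,0.75,0.75,0.75]
  dp:
    - [2,0,-0.1]
    - [4,0,-0.1]
    - [5.5,0,-0.1]
    - [6.5,0,-0.1]
    - [6.5,0,-0.1]
  spin: [0,0,0,0,0]

```text
time: 14.55
tcp_pos: [0.5994, -0.0335, 0.1128]
tcp_rot: [2.192, 0.061, -2.195]
wrist_force: [-0.6, 0.5, -0.6]
width: 0.0701
```

Request:
drive_tool:
  jaw: [0.4,0.4,0.4,0.4,0.4]
  dp:
    - [0,0,0]
    - [0,0,0]
    - [0,0,0]
    - [0,0,0]
    - [0,0,0]
  spin: [0,0,0,0,0]
  force: 20

```text
time: 15.18
tcp_pos: [0.6001, -0.0337, 0.1143]
tcp_rot: [2.194, 0.061, -2.192]
wrist_force: [-1.3, -0.3, 3.6]
width: 0.0483
```

Gripped at 48.3 mm, which matches the reel. I'll lift it.

Request:
drive_tool:
  jaw: [0.4,0.4,0.4,0.4,0.4]
  dp:
    - [-1,0,0]
    - [-3,0,0]
    - [-6,0,0]
    - [-9,0,0]
    - [-11.7,0,0]
  spin: [0,0,0,0,0]
  force: 25

```text
time: 15.8
tcp_pos: [0.5999, -0.0336, 0.2332]
tcp_rot: [2.195, 0.061, -2.191]
wrist_force: [0.6, -0.2, -1.5]
width: 0.0478
```

Request:
drive_tool:
  jaw: [0.4,0.4]
  dp:
    - [0,0,0]
    - [0,0,0]
  spin: [0,0]

```text
time: 16.05
tcp_pos: [0.5992, -0.0334, 0.23]
tcp_rot: [2.192, 0.061, -2.195]
wrist_force: [0.1, 0.2, -1.7]
width: 0.0481
```

Run:
```python
from h import *
o,Rm=state(); s=snap('side','s5'); w=snap('wrist','w7')
g=np.array(o['tcp_pos'])+Rm[:,0]*.0784; print('grip',g, 'proj side',proj(s,g),'proj wrist',proj(w,g,True))
u,v=map(int,proj(s,g)); a=cv2.resize(s['pixels'][v-60:v+60,u-70:u+70],(400,343)); b=cv2.resize(w['pixels'][230:402,224:424],(399,343))
cv2.imwrite('pics/g.png',np.hstack([a,b])[:,:,::-1]); print(u-70,v-60)
```

```text
t 16.05 tcp [ 0.5992 -0.0334  0.23  ] F [ 0.06  0.22 -1.67] w 0.0481
[[-0.001  0.056 -0.998]
 [ 0.    -0.998 -0.056]
 [-1.    -0.     0.001]]
grip [ 0.59909148 -0.03341526  0.15158624] proj side (np.float64(285.0363611458764), np.float64(205.82650533923618)) proj wrist (np.float64(324.16957409403017), np.float64(300.64229581066417))
215 145
```

View pics/g.png

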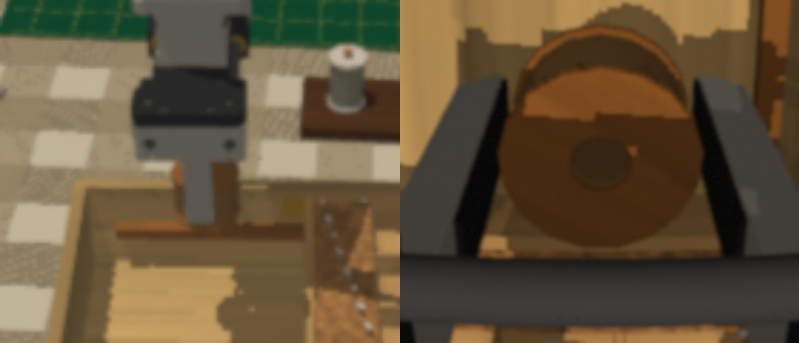

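The reel is held level between the pads. In the wrist half its top face is centred at mosaic (601,157), pixel ≈(324.8,308.7). I'll work out the reel's offset from the grip and the move to the pin.

Run:
```python
from h import *
o,Rm=state(); w=load('w7'); t=np.array(o['tcp_pos'])
k=w['pixels'][230:402,224:424]; 
for name,(x,y) in dict(centre=(201,157),bore=(201,160),left=(100,157),right=(303,157),back=(201,68),front=(201,246)).items():
  p=onz(w,224+x/1.995-.3,230+y/1.995-.3,.160,True); print(name,np.round(p,4),'tool',np.round(Rm.T@(p-t),4))
# pin from side view
s=load('s5'); T=load('top0')
h=cv2.resize(s['pixels'][150:210,350:400,::-1],(500,600)); cv2.imwrite('pics/pin.png',h)
print('pin pred tip/foot px side',proj(s,[.409,-.3157,.074]),proj(s,[.408,-.3165,.015]))
```

```text
t 16.15 tcp [ 0.5989 -0.0334  0.2291] F [-0.59  0.68 -1.09] w 0.0482
[[-0.003  0.056 -0.998]
 [ 0.001 -0.998 -0.056]
 [-1.    -0.001  0.003]]
centre [ 0.5992 -0.0335  0.16  ] tool [ 0.0691  0.0002 -0.0005]
bore [ 0.5984 -0.0336  0.16  ] tool [0.0691 0.0002 0.0003]
left [ 0.5977 -0.0104  0.16  ] tool [ 0.0691 -0.0229 -0.0002]
right [ 0.6003 -0.0569  0.16  ] tool [ 0.0691  0.0236 -0.0003]
back [ 0.6208 -0.0323  0.16  ] tool [ 0.069   0.0002 -0.0222]
front [ 0.5748 -0.0349  0.16  ] tool [0.0692 0.0002 0.024 ]
pin pred tip/foot px side (np.float64(373.6573428776011), np.float64(161.46739343394682)) (np.float64(371.9599065413496), np.float64(180.55710731842623))
```

View pics/pin.png

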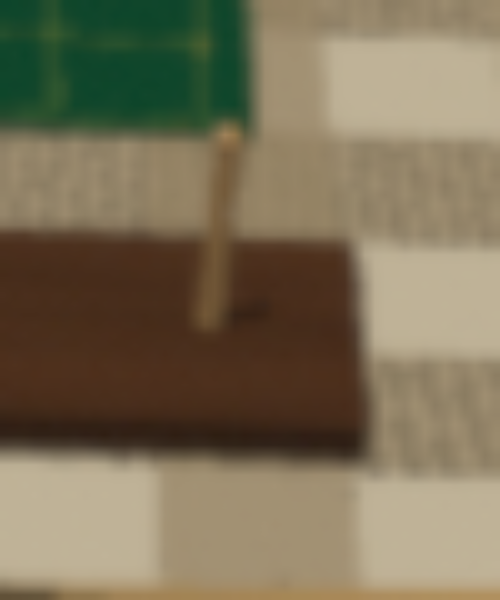

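The side crop shows the pin tip at (228,132), i.e. px (372.8,163.2), and the foot at (209,327), i.e. px (370.9,182.7). I'll triangulate these with the top view.

Run:
```python
from h import *
s=load('s5');T=load('top0')
def tri(a,b):
    (o1,d1),(o2,d2)=a,b; A=0;B=0
    for o,d in (a,b):
        d=d/np.linalg.norm(d); M=np.eye(3)-np.outer(d,d); A=A+M;B=B+M@o
    return np.linalg.solve(A,B)
tt=(270+616/2.72-.3,120+462/2.72-.3); ft=(270+591/2.72-.3,120+461/2.72-.3)
print('tip',tri(ray(s,372.8,163.2),ray(T,*tt)),onz(s,372.8,163.2,.074))
print('foot',tri(ray(s,370.9,182.7),ray(T,*ft)),onz(s,370.9,182.4,.015))
# colour-based check: pin tip in top view
o,Rm=state(); tgt=np.array([.409,-.315]); d=np.r_[tgt-np.array(o['tcp_pos'])[:2],0]; print('tool cm',np.round(Rm.T@d*100,2))
```

```text
tip [ 0.40969551 -0.31794862  0.06719155] [ 0.41133371 -0.30799392  0.074     ]
foot [ 0.40886006 -0.31965825  0.00568669] [ 0.41091435 -0.30839129  0.015     ]
t 16.15 tcp [ 0.5989 -0.0334  0.2291] F [-0.59  0.68 -1.09] w 0.0482
[[-0.003  0.056 -0.998]
 [ 0.001 -0.998 -0.056]
 [-1.    -0.001  0.003]]
tool cm [ 0.03 27.06 20.53]
```

The side view disagrees with the top by ~5 mm in y (it was also biased at the reel). I'll settle it with the wrist camera from a standoff in front of the pin.

Request:
drive_tool:
  jaw: [0.4,0.4,0.4,0.4,0.4]
  dp:
    - [0,1.5,1.5]
    - [0,4,4]
    - [0,7,7]
    - [0,10,10]
    - [0,13.5,13.5]
  spin: [0,0,0,0,0]

```text
time: 16.77
tcp_pos: [0.4704, -0.177, 0.23]
tcp_rot: [2.192, 0.062, -2.195]
wrist_force: [0.1, -0.3, -0.1]
width: 0.048
```

Request:
drive_tool:
  jaw: [0.4,0.4,0.4,0.4,0.4]
  dp:
    - [0,3.5,3.5]
    - [0,7,7]
    - [0,10,10.2]
    - [0,12.2,12.6]
    - [0,13.2,13.4]
  spin: [0,0,0,0,0]

```text
time: 17.4
tcp_pos: [0.3441, -0.316, 0.2301]
tcp_rot: [2.194, 0.059, -2.196]
wrist_force: [0.2, -0.1, -0.7]
width: 0.0481
```

Request:
drive_tool:
  jaw: [0.4,0.4]
  dp:
    - [0,0,0]
    - [0,0,0]
  spin: [-2,-3]

```text
time: 17.65
tcp_pos: [0.3463, -0.3145, 0.2304]
tcp_rot: [2.165, 0.12, -2.165]
wrist_force: [-0.2, -0.5, -0.2]
width: 0.0475
```

Run:
```python
from h import *
o,Rm=state(); w=snap('wrist','w8')
for y in (-.312,-.3165): print('pin tip pred',proj(w,[.409,y,.074],True),'foot',proj(w,[.409,y,.015],True))
k=w['pixels'].astype(int); dark=((k.max(2)<95)&(k[:,:,0]-k[:,:,2]>15)).astype(np.uint8)
for cn in cv2.findContours(cv2.morphologyEx(dark,cv2.MORPH_CLOSE,np.ones((9,9))),0,2)[0]:
    if cv2.contourArea(cn)>1500: print(cv2.contourArea(cn),cv2.boundingRect(cn),cv2.minAreaRect(cn))
u,v=map(int,proj(w,[.409,-.315,.06],True))
for r in range(v-28,v+30,4): print(r,' '.join('%d,%d,%d'%tuple(k[r,x]) for x in range(u-14,u+16,2)))
```

```text
t 17.65 tcp [ 0.3463 -0.3145  0.2304] F [-0.15 -0.5  -0.21] w 0.0475
[[-0.     0.11  -0.994]
 [ 0.001 -0.994 -0.11 ]
 [-1.    -0.001 -0.   ]]
pin tip pred (np.float64(331.08569666847114), np.float64(157.2305121638395)) foot (np.float64(329.7542550425013), np.float64(152.79452737384403))
pin tip pred (np.float64(338.0698039852754), np.float64(158.0268648808311)) foot (np.float64(335.36581646573404), np.float64(153.4309630336219))
4120.0 (185, 400, 355, 43) ((362.16497802734375, 425.746337890625), (31.63202667236328, 354.3224792480469), 86.56233978271484)
9832.0 (263, 244, 123, 117) ((324.0, 302.0), (116.0, 122.0), 90.0)
24371.0 (451, 0, 189, 219) ((555.1251831054688, 103.14259338378906), (191.18359375, 210.82484436035156), 6.092772006988525)
16667.0 (283, 0, 117, 202) ((341.10467529296875, 96.28158569335938), (98.8295669555664, 203.463134765625), 6.170175075531006)
11132.0 (72, 0, 63, 223) ((101.55488586425781, 110.86461639404297), (58.475425720214844, 223.60189819335938), 1.7445098161697388)
128 63,34,16 66,37,17 67,37,17 66,37,16 65,35,13 66,37,17 66,36,17 63,35,17 61,34,17 61,34,17
[... 1306 characters left out ...]
37,18
168 66,37,17 65,35,16 64,35,15 65,36,19 64,35,16 60,32,14 60,33,15 60,32,15 62,33,15 49,27,13 36,20,10 45,26,11 59,32,16 67,35,17 70,38,18
172 65,36,17 65,35,17 63,35,15 64,34,16 60,32,13 60,34,16 60,35,19 60,32,14 63,32,14 65,35,17 66,37,18 66,35,16 68,38,18 69,37,17 67,36,16
176 66,37,18 63,34,15 64,34,16 63,34,13 63,34,16 59,33,15 58,31,12 60,33,15 63,34,16 65,35,15 66,36,16 66,37,18 69,38,19 70,38,18 66,36,15
180 65,35,16 63,33,14 63,33,15 62,33,14 61,33,14 59,31,13 59,33,15 61,33,15 64,36,17 64,34,14 65,36,16 68,37,18 69,38,17 70,39,20 65,35,17
184 65,35,17 64,34,15 62,33,14 63,35,17 60,31,13 59,32,13 60,33,18 61,32,15 64,35,18 65,35,15 67,36,17 67,36,16 69,38,18 69,38,18 63,34,16
```

Run:
```python
from h import *
o,Rm=state(); w=load('w8'); k=w['pixels'][138:168,315:360].astype(int); m=(k[:,:,0]>95)
ys,xs=np.nonzero(m); print('bbox',xs.min()+315,xs.max()+315,ys.min()+138,ys.max()+138)
tp=(k[:,:,0]>155); y2,x2=np.nonzero(tp); u,v=x2.mean()+315,y2.mean()+138; print(u,v,xs.mean()+315,ys.mean()+138)
for z in (.074,.045): print(onz(w,u,v,z,True),onz(w,xs.mean()+315,ys.mean()+138,z,True))
# base edges left/right at row 120
r=w['pixels'].astype(int)
for row in (60,120): 
  d=(r[row,:,0]<85)&(r[row,:,2]<30); idx=np.nonzero(d[260:420])[0]+260; print([np.round(onz(w,x,row,.015,True),4).tolist() for x in (idx.min(),idx.max())])
w7=Rm.T
for tgt in ([.409,-.315],):
  d=np.r_[np.array(tgt)-np.array(o['tcp_pos'])[:2],0]; print(np.round(Rm.T@d*100,2))
```

```text
t 17.7 tcp [ 0.3465 -0.3144  0.2305] F [ 0.41 -0.95 -0.13] w 0.048
[[-0.     0.111 -0.994]
 [ 0.    -0.994 -0.111]
 [-1.    -0.001  0.   ]]
bbox 333 343 147 157
337.8125 151.71875 337.7979797979798 151.82828282828282
[ 0.41302276 -0.31586878  0.074     ] [ 0.41295156 -0.31586765  0.074     ]
[ 0.41182789 -0.31705388  0.045     ] [ 0.41174806 -0.31705262  0.045     ]
[[0.4811, -0.2771, 0.015], [0.4909, -0.3537, 0.015]]
[[0.432, -0.2785, 0.015], [0.441, -0.3544, 0.015]]
[-0.    0.75 -6.21]
```

The wrist puts the pin at (0.413,-0.316). The top view agrees in y but reads ~4 mm short in x, as it did for the box and the lip. I'll take a closer, lower look to decide.

Request:
drive_tool:
  jaw: [0.4,0.4,0.4,0.4,0.4]
  dp:
    - [1,0.2,-0.6]
    - [2,0.3,-1.4]
    - [3,0.4,-2.2]
    - [3.8,0.4,-2.6]
    - [3.8,0.4,-2.6]
  spin: [0,0,0,0,0]

```text
time: 18.32
tcp_pos: [0.3723, -0.3158, 0.1916]
tcp_rot: [2.165, 0.12, -2.168]
wrist_force: [0.3, 0.1, -0.6]
width: 0.0481
```

```bash
cat > pin.py <<'E'
from h import *
import sys
o,Rm=state(); w=snap('wrist',sys.argv[1]); t=np.array(o['tcp_pos'])
u0,v0=proj(w,[.412,-.3157,.074],True); print('pred',u0,v0); u0,v0=int(u0),int(v0)
k=w['pixels'][v0-25:v0+25,u0-25:u0+25].astype(int); m=(k[:,:,0]>110).astype(np.uint8)
n,l,st,ce=cv2.connectedComponentsWithStats(m)
for i in range(1,n):
    if st[i,4]>15: 
        u,v=ce[i]+[u0-25,v0-25]; p=onz(w,u,v,.072,True); print(st[i],u,v,p,'tool cm',np.round(Rm.T@(p-t)*100,2))
print(*[' '.join('%3d'%x for x in row[::2]) for row in k[::2,:,0]],sep='\n')
E
python3 pin.py w9
```

```text
t 18.325 tcp [ 0.3723 -0.3158  0.1916] F [ 0.34  0.14 -0.59] w 0.0481
[[-0.001  0.108 -0.994]
 [ 0.002 -0.994 -0.108]
 [-1.    -0.002  0.001]]
pred 331.98124038038554 203.37657457023622
[ 21  18  12  12 115] 332.6695652173913 201.54782608695652 [ 0.41269472 -0.31604172  0.072     ] tool cm [11.95  0.48 -4.03]
 75  71  67  67  67  69  69  69  70  68  68  66  65  62  64  66  68  69  69  69  71  69  67  65  67
 74  70  67  66  68  68  69  69  69  68  68  66  63  62  63  65  68  69  68  69  71  68  68  67  66
 74  71  67  66  68  69  69  69  68  69  68  67  73  72  66  66  68  69  69  69  71  69  67  66  66
 75  70  68  67  68  68  69  69  67  68  68  88 100  97  85  70  69  69  68  69  69  68  67  66  66
 74  68  67  66  69  70  69  70  68  68  76 101 104 100  94  75  68  69  69  71  70  68  66  67  67
 74  69  66  66  68  68  70  70  68  68  80 101 104 101  95  82  69  69  69  70  71  71  67  66  65
 73  68  66  67  68  68  69  67  68  67  79 103 103 101  97  85  70  68  68  70  72  73  68  66  66
 73  68  66  66  68  69  68  68  67  67  79 102 104 100  97  88  71  68  69  70  72  73  
[... 1010 characters left out ...]

 72  68  67  67  69  70  67  66  65  65  63  62  63  65  66  69  69  69  71  74  72  67  66  67  69
 72  67  66  68  69  68  68  67  67  65  62  64  62  65  67  68  69  68  71  73  70  67  66  67  67
 71  66  66  68  69  69  67  65  66  65  63  63  62  64  67  68  68  69  71  73  69  66  67  66  68
 71  66  66  69  69  68  66  65  66  65  62  62  64  64  68  68  69  70  72  73  70  67  66  65  68
 71  66  66  70  70  66  66  66  67  65  64  63  64  66  68  69  69  71  72  74  70  66  66  66  68
 69  66  66  68  69  67  66  67  66  65  62  63  62  65  68  68  69  70  73  73  68  65  65  67  66
 69  65  65  69  68  66  67  66  65  63  62  62  63  66  68  68  69  71  72  72  68  65  67  66  67
```

The pin tip is clearly resolved, a 12 px disc at (332.7,201.5), which gives (0.4127,-0.316). The offset is tool y +0.47, z −4.0 cm. I'll move over it and start down slowly.

Request:
drive_tool:
  jaw: [0.4,0.4,0.4,0.4,0.4]
  dp:
    - [0,0.15,-1.2]
    - [0,0.3,-2.4]
    - [0,0.4,-3.4]
    - [0,0.46,-4.0]
    - [0,0.46,-4.0]
  spin: [0,0,0,0,0]

```text
time: 19.0
tcp_pos: [0.4129, -0.3165, 0.1926]
tcp_rot: [2.165, 0.118, -2.166]
wrist_force: [-0.5, 1.4, -0.1]
width: 0.0482
```

Request:
drive_tool:
  jaw: [0.4,0.4,0.4,0.4,0.4]
  dp:
    - [0.3,0,0]
    - [0.6,0,0]
    - [0.9,0,0]
    - [1.2,0,0]
    - [1.5,0,0]
  spin: [0,0,0,0,0]

```text
time: 19.62
tcp_pos: [0.4124, -0.3166, 0.1774]
tcp_rot: [2.166, 0.117, -2.166]
wrist_force: [0.6, 0.3, -1.3]
width: 0.0482
```

Request:
drive_tool:
  jaw: [0.4,0.4,0.4,0.4,0.4]
  dp:
    - [0.2,0,0]
    - [0.4,0,0]
    - [0.6,0,0]
    - [0.8,0,0]
    - [1.0,0,0]
  spin: [0,0,0,0,0]

```text
time: 20.25
tcp_pos: [0.4125, -0.3166, 0.1676]
tcp_rot: [2.166, 0.117, -2.166]
wrist_force: [-0.1, -0.0, -0.1]
width: 0.0481
```

Run:
```python
from h import *
o,Rm=state(); w=snap('wrist','w10'); t=np.array(o['tcp_pos'])
u,v=map(int,proj(w,t+Rm[:,0]*.069,True)); k=w['pixels'][v-30:v+30,u-30:u+30].astype(int); print(u,v)
print(*[' '.join('%3d'%x for x in row[::2]) for row in k[::2,:,0]],sep='\n')
```

```text
t 20.25 tcp [ 0.4125 -0.3166  0.1676] F [-0.1  -0.02 -0.12] w 0.0481
[[ 0.     0.108 -0.994]
 [-0.    -0.994 -0.108]
 [-1.     0.    -0.   ]]
323 309
146 145 142 138 136 136 135 136 135 135 136 137 138 139 140 139 137 137 137 140 140 142 142 141 140 139 139 138 139 138
149 148 146 142 140 138 135 135 135 135 135 136 135 137 138 139 139 139 138 137 137 139 141 142 141 140 140 138 139 122
149 149 147 147 144 142 139 137 135 135 135 135 136 134 135 137 137 138 139 137 137 137 138 139 140 142 141 126 125 118
148 149 149 148 146 145 144 140 139 136 136 136 135 135 135 135 136 136 137 139 138 137 136 137 138 141 142 107  85  87
147 148 149 149 135 102 100 104 128 132 128 126 129 135 135 134 135 135 136 138 122  97  96  94  99 125 124  87  77  79
132 138 140 141 125  82  80  81  84  82  82  80  89 103 103 103 103 124 128 126  96  75  76  77  75  78  78  76  77  78
 84  85  87  87  86  81  83  82  82  81  80  80  77  76  75  74  73  80  82  82  75  74  77  76  77  78  75  76  76  76
 78  78  79  80  80  81  82  81  82  82  81  81  80  78  78  77  75  75  73  73  74  74  76  76  76  76  76  7
[... 1949 characters left out ...]
  79  79  78  78  77  77  77  77  79  77  77  76  76  77  77  78  79  78  80  80  80  79  79  78  78
 79  79  77  78  78  79  78  78  78  78  78  77  77  76  76  78  76  76  75  77  76  77  78  79  80  80  80  79  80  79
 79  78  79  78  78  78  78  78  80  79  78  77  78  76  77  76  76  76  76  77  76  75  76  77  78  78  79  79  80  80
 75  77  77  79  78  78  78  78  78  79  79  79  78  77  78  77  76  76  77  77  76  77  75  75  75  77  77  78  79  80
 74  75  76  76  77  78  79  77  78  77  78  78  78  78  77  78  78  76  76  76  76  76  76  77  75  76  74  77  77  79
 75  74  74  76  76  76  78  78  78  77  78  77  77  78  78  78  78  78  77  77  77  77  77  76  75  74  75  74  76  76
```

No contact force with the reel's bottom 12 mm below the pin tip, so the pin is in the bore. I'll continue down.

Request:
drive_tool:
  jaw: [0.4,0.4,0.4,0.4,0.4]
  dp:
    - [0.4,0,0]
    - [0.8,0,0]
    - [1.2,0,0]
    - [1.6,0,0]
    - [1.8,0,0]
  spin: [0,0,0,0,0]

```text
time: 20.92
tcp_pos: [0.4124, -0.3165, 0.1493]
tcp_rot: [2.166, 0.117, -2.166]
wrist_force: [0.4, -0.5, -1.3]
width: 0.048
```

Run:
```python
from h import *
o,Rm=state(); w=snap('wrist','w11'); t=np.array(o['tcp_pos'])
u,v=map(int,proj(w,t+Rm[:,0]*.069,True)); k=w['pixels'][v-24:v+24,u-24:u+24].astype(int); print(u,v)
print(*[' '.join('%3d'%x for x in row[::2]) for row in k[::2,:,0]],sep='\n')
```

```text
t 20.925 tcp [ 0.4124 -0.3165  0.1493] F [ 0.44 -0.49 -1.34] w 0.048
[[-0.     0.108 -0.994]
 [ 0.    -0.994 -0.108]
 [-1.    -0.     0.   ]]
323 309
149 147 147 145 141 138 137 136 137 136 135 136 136 136 137 138 140 132 122 133 137 138 140 142
149 150 148 147 125  99 105 128 128 127 127 133 135 135 135 136 139 116  77  92  96  94  94 104
140 141 142 141 105  79  80  83  80  79  78  95 104 102 103 109 128 110  75  76  76  76  76  76
 88  89  89 103  87  82  81  81  80  77  76  75  74  73  74  75  82  79  75  76  76  77  77  77
 80  79  81  82  82  83  82  82  81  80  80  78  77  74  75  74  74  74  75  75  75  76  77  77
 78  80  80  80  82  82  82  81  82  83  81  81  79  77  76  74  75  74  74  75  76  76  75  77
 78  78  79  79  80  81  80  81  81  80  82  82  83  82  80  77  75  75  75  74  76  74  75  76
 80  79  78  79  80  79  80  81  78  86  94  97 100  99  93  87  76  74  74  74  75  75  75  75
 81  79  79  79  79  78  78  73  65  90 100 104 105 102  99  93  72  63  69  73  74  75  75  75
 81  81  81  80  79  78  73  60  59  84 100 103 105 103  99  92  69  57  59  68  73  7
[... 653 characters left out ...]
  60  63  64  73  79  79  80
 77  77  78  78  78  77  69  65  65  62  61  60  59  60  61  61  63  65  67  69  76  78  77  79
 78  76  78  78  78  78  75  69  64  65  67  65  66  65  65  66  69  67  71  77  79  78  77  77
 78  78  77  77  79  78  78  77  71  67  65  67  67  67  68  68  69  73  78  80  80  80  79  78
 79  79  78  78  79  77  75  77  76  75  73  69  69  69  71  73  76  80  80  80  80  81  79  80
 80  79  80  79  79  77  77  77  77  79  78  76  77  76  77  77  77  78  79  79  80  81  80  80
 77  78  79  79  79  79  77  77  77  78  77  78  75  77  77  76  76  76  77  78  79  79  80  80
 78  79  78  79  80  79  80  78  78  78  77  75  75  77  77  77  77  76  76  76  77  76  78  80
```

The pin tip is now visible inside the bore and centred sideways. I'll continue to the base.

Request:
drive_tool:
  jaw: [0.4,0.4,0.4,0.4,0.4]
  dp:
    - [0.6,0,0]
    - [1.2,0,0]
    - [1.8,0,0]
    - [2.2,0,0]
    - [2.3,0,0]
  spin: [0,0,0,0,0]

```text
time: 21.6
tcp_pos: [0.4124, -0.3164, 0.1262]
tcp_rot: [2.166, 0.118, -2.167]
wrist_force: [-0.3, -0.1, -1.4]
width: 0.0481
```

Request:
drive_tool:
  jaw: [0.4,0.4,0.4,0.4]
  dp:
    - [0.1,0,0]
    - [0.2,0,0]
    - [0.3,0,0]
    - [0.3,0,0]
  spin: [0,0,0,0]

```text
time: 22.1
tcp_pos: [0.4125, -0.3166, 0.1236]
tcp_rot: [2.166, 0.117, -2.166]
wrist_force: [-0.3, 0.8, -1.4]
width: 0.048
```

Request:
drive_tool:
  jaw: [0.4,0.4,0.4,0.4]
  dp:
    - [0.05,0,0]
    - [0.1,0,0]
    - [0.15,0,0]
    - [0.15,0,0]
  spin: [0,0,0,0]

```text
time: 22.6
tcp_pos: [0.4125, -0.3165, 0.1221]
tcp_rot: [2.166, 0.117, -2.166]
wrist_force: [0.1, 0.4, -1.3]
width: 0.0485
```

Request:
drive_tool:
  jaw: [0.4,0.4,0.4,0.4]
  dp:
    - [0.05,0,0]
    - [0.1,0,0]
    - [0.15,0,0]
    - [0.15,0,0]
  spin: [0,0,0,0]

```text
time: 23.1
tcp_pos: [0.4126, -0.3166, 0.1213]
tcp_rot: [2.165, 0.118, -2.166]
wrist_force: [-2.4, 1.6, 5.5]
width: 0.048
```

The reel touches the base (5.5 N upward). I'll release and retreat straight up.

Request:
drive_tool:
  jaw: [0.4,0.55,0.7,0.8,0.8]
  dp:
    - [-0.05,0,0]
    - [-0.05,0,0]
    - [-0.05,0,0]
    - [-0.05,0,0]
    - [-0.05,0,0]
  spin: [0,0,0,0,0]

```text
time: 23.72
tcp_pos: [0.4125, -0.3166, 0.1211]
tcp_rot: [2.166, 0.117, -2.166]
wrist_force: [-0.3, 0.2, -0.3]
width: 0.0746
```

Request:
drive_tool:
  jaw: [0.8,0.8,0.8,0.8,0.8]
  dp:
    - [-1,0,0]
    - [-3,0,0]
    - [-6,0,0]
    - [-10,0,0]
    - [-12,0,0]
  spin: [0,0,0,0,0]

```text
time: 24.35
tcp_pos: [0.4131, -0.3172, 0.2444]
tcp_rot: [2.167, 0.113, -2.161]
wrist_force: [-0.0, 0.1, -0.3]
width: 0.0752
```

Request:
drive_tool:
  jaw: [0.8,0.8,0.8,0.8]
  dp:
    - [0,3,0]
    - [0,7,0]
    - [0,10,0]
    - [0,10,0]
  spin: [0,0,0,0]

```text
time: 24.85
tcp_pos: [0.4232, -0.4175, 0.2419]
tcp_rot: [2.167, 0.114, -2.166]
wrist_force: [-0.4, 0.5, 0.6]
width: 0.0749
```

Run:
```python
from h import *
state(); s=snap('side','s9'); t=snap('top','t9')
im=np.hstack([cv2.resize(s['pixels'][140:310,220:420],(400,340)),cv2.resize(t['pixels'][120:335,270:520],(395,340))])[:,:,::-1]; cv2.imwrite('pics/fin.png',im)
for n,c,a in (('side',s,'s2'),('top',t,'top0')):
    b=load(a)['pixels'].astype(int); k=c['pixels'].astype(int)
    print(n,'reel base/top px',np.round(proj(c,[.4125,-.316,.015])),np.round(proj(c,[.4125,-.316,.051])))
    m=((k[:,:,0]-k[:,:,2]>45)&(k[:,:,0]>80)&(k[:,:,0]<150)&(k[:,:,1]<0.72*k[:,:,0])).astype(np.uint8)
    for cn in cv2.findContours(m,0,2)[0]:
        if cv2.contourArea(cn)>120: print(cv2.boundingRect(cn),cv2.contourArea(cn))
```

```text
t 24.85 tcp [ 0.4232 -0.4175  0.2419] F [-0.4   0.49  0.56] w 0.0749
[[ 0.001  0.106 -0.994]
 [-0.001 -0.994 -0.106]
 [-1.     0.001 -0.001]]
side reel base/top px [370. 181.] [371. 169.]
(335, 229, 12, 31) 139.5
(256, 222, 65, 7) 323.0
(364, 166, 18, 12) 120.5
(240, 0, 16, 101) 609.0
top reel base/top px [487. 287.] [492. 287.]
(476, 278, 30, 25) 504.5
(292, 159, 8, 70) 189.0
```

Run:
```python
from h import *
a=load('s4')['pixels'].astype(int); b=load('s9')['pixels'].astype(int); s3=load('s3')['pixels'].astype(int); s2=load('s2')['pixels'].astype(int)
R=lambda x:x[262:274,314:330,0]
print('catch patch diffs s3-s9',abs(R(s3)-R(b)).mean(),'s4-s9',abs(R(a)-R(b)).mean(),'s2-s9',abs(R(s2)-R(b)).mean())
print('tray+spools s4-s9',np.percentile(abs(a-b)[215:272,325:398].max(2),[50,90]),'s3-s9',np.percentile(abs(s3-b)[215:272,325:398].max(2),[50,90]))
t0=load('top0')['pixels'].astype(int); t9=load('t9')['pixels'].astype(int)
print('mug diff',abs(t0-t9)[225:285,135:205].max(2).mean())
g=t9[100:345,265:400]; w=((g.min(2)>150)&(np.ptp(g,axis=2)<25)).astype(np.uint8)[60:215,30:120]
n,l,st,ce=cv2.connectedComponentsWithStats(w); print('spool tops',[(st[i].tolist(),np.round(onz(load('t9'),295+ce[i][0],160+ce[i][1],.092),3).tolist()) for i in range(1,n) if st[i,4]>15])
# reel outline top view: bore/pin and flange circle
m=((t9[:,:,0]-t9[:,:,2]>45)&(t9[:,:,1]<0.72*t9[:,:,0])).astype(np.uint8)[270:312,468:515]
print(*[''.join('#' if x else '.' for x in r) for r in m],sep='\n')
```

```text
catch patch diffs s3-s9 19.796875 s4-s9 14.395833333333334 s2-s9 30.322916666666668
tray+spools s4-s9 [25. 74.] s3-s9 [37. 78.]
mug diff 2.480714285714286
spool tops [([40, 108, 14, 13, 117], [0.435, -0.022, 0.092]), ([10, 117, 14, 13, 120], [0.418, 0.034, 0.092]), ([70, 119, 13, 13, 113], [0.415, -0.078, 0.092])]
.......#.##.........#.........#.##.............
....#..........................................
......#..#.#......#.................#..........
........##.....#.#..............#...#..........
.......#....................#..................
.....##.#......#.......#.......#...............
........#......................................
....#.#.#...#......#...........................
........#......###############.....#...........
.........#...#####..############.#.#...........
.......#....###..####################..........
..........####..###################..#.........
........#.###..#####################...........
.........###...#####################...........
.........###..#######################..........
........###...#######################..........
...#..#.###..###
[... 531 characters left out ...]
##################..........
..#.#...#.......####################...........
.....#...#.......##################............
..........#.......################..#..........
........##..........###############............
.......#.#............#########.#..............
..............................#..#.............
.......#...#...................#...#...........
.....#....##...................#...##..........
...........#.................#...#.#.#.........
..........................#....................
...............................................
...............................................
...............................................
...............................................
```

```bash
python3 -c "
from h import *
print(onz(load('t9'),493,290,.051)); state(); print(job_done())"
```

```text
[ 0.40758167 -0.31707804  0.051     ]
t 24.95 tcp [ 0.4232 -0.4155  0.2413] F [ 0.42  0.91 -0.34] w 0.0752
[[-0.     0.108 -0.994]
 [ 0.001 -0.994 -0.108]
 [-1.    -0.001  0.   ]]
the job is handed in; nothing more can be done
None
```

The tray is home with both catches out behind it, the reel is down on the empty pin, and I handed the job in at about 25 s of the 67 s. `job_done()` reports no verdict, so these are my own checks.

**Tray:**
- I hooked the tray behind its far edge and drew it forward with about 3 N while sliding. The highest reading was 7.7 N, at the buffer.
- The wrist camera showed both brass tongues sprung out before I let go and again after I backed off.
- I did not look at the catches again after placing the reel. In the final top view all three spool tops show as full round discs. They had moved about 91 mm from the start, the same as the tray, so it had not slid back.

**Reel:**
- I gripped it at 48 mm wide, lifted it out of the box and lowered it over the pin.
- It met the base at the expected height (tool at 0.1213 m against 0.121 m predicted) with 5.5 N upward. I then released it and moved the arm clear.
- The final top view shows the reel upright, with the pin through its bore.

**Mug:** it is unchanged in the top view.

**Disagreements:**
- **Pin position:** the top camera read the pin about 4 mm short in x, and the side camera was off by about 4–7 mm in y. I trusted the wrist camera, and the pin entered the bore with no contact force.
- **Catch comparison:** comparing side pictures of the left catch before and after placing the reel gave no clear answer.
- **Last picture:** I could not view the final side and top picture because the 12-picture limit was reached, so the closing checks are numeric.

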